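# Run down the loose wing nut of a terrine press

### The arm

A 7-joint arm with a two-finger parallel gripper is mounted at the origin on a cart in front of the work surface, level with it; the furniture and walls round the work are solid. World frame = base frame: x ahead of the robot, y to its left, z up, the work surface at z = 0. Lengths are in m, angles in rad, forces in N, time in s.
With the tool pointing down it reaches from about 0.425 to 0.95 m from the base axis. Payload 4.7 kg.
Tool frame: the origin (TCP) lies between the finger pads; the fingertips stand 25 mm ahead of it and the grasp point (between the pads) lies 6 mm ahead of it; z points along the fingers, y is the line along which they close (so a half turn about z gives the same grasp; the last joint's range is limited). The gripper opens to 85 mm and grips with 20 to 120 N. Pads are 22 mm wide; open, the fingers measure 114 mm over their backs; the gripper's body (76 mm by 85 mm) begins 54 mm behind the grasp point. The pads swing forward as they close: fully open they stand 13 mm farther back than shut.
Start: joints at [-1.315, 0.469, -0.049, 1.532, 0.024, 1.141, -0.082], TCP at [0.19, 0.648, 0.256] pointing down, gripper open.
Joint ranges: [-2.59, 2.59], [-0.33, 1.99], [-1.39, 1.29], [0.1, 2.45], [-1.04, 4.18], [0.21, 1.99], [-2.66, 2.66]. Speed limits (rad/s): [2.57, 2.57, 3.14, 3.14, 3.14, 3.14, 3.14].

### API

Orientations are given as a 3x3 rotation matrix whose columns are the frame's x, y, z axes.
In Python, from rig import * gives the robot as it stands. Calls block until the motion is done:
- movep(position, orientation): joint-space move of the TCP to a pose.
- move_l(position, attitude=None, feed=0.15, until_force=None): straight line of the TCP; attitude=None keeps the orientation; feed is the mean speed in m/s. With until_force (N) it stops when the force on the tool has changed by that much, and returns True; else False.
- move_joints(angles): joint-space move.
- command_gripper(opening, newtons=None): finger opening in m; newtons is the grip in N (None keeps the last); returns when the fingers have stopped.
- sleep(seconds).
- inverse_kinematics(position, orientation): joint angles nearest the present ones, or None.
- sense(): the state.
- camera(name): name is "scene" or "top"; returns (picture, depth): 480x640x3 uint8, red, green, blue; 480x640 float32, m along the optical axis (not along the pixel's ray), 0 where there is no reading.
- camera_params(name): a dict with "K" (3x3 intrinsics, pixels), "position" and "rotation" of the camera in the world. Camera axes: x right, y down, z forward; pixel columns grow to the right and rows downward; lengths in m; the calibration is good to about 2 mm. A picture is of the moment at which its call begins. camera_params takes no time and is no camera call.
A pose or a line that the arm cannot do raises Unreachable and nothing moves.
- finish_job(): hands the job in; it is judged then, once.
The state is a dict: "time_s": time; "joint_pos": joint angles; "qd": joint speeds; "joint_efforts": joint torques, N m; "position": TCP position; "tcp_rot": TCP orientation; "wrist_force": force on the tool from outside, world axes, zero at the start; "ft_torque": the same for the moment, N m; "finger_gap": finger opening in m; "gripper_force": force on a finger pad.
Only numpy, scipy, OpenCV 4.12 (cv2) and the standard library are available. Lean on these libraries where they do the work, as an engineer would, in place of code of your own. Each camera call takes 0.05 s, during which the arm holds its last target. There are 200 camera calls.

### The job

One of the two wing nuts on the steel terrine press stands high on its thread. Push its wings round clockwise (seen from above) with the fingertips, stroke after stroke, until the nut is fully down on the clamping bar, then take the hand away. Do not pinch or grip the nut, do not loosen the other nut, and leave the things standing around where they are.

Things in the scene. Friction and masses are not known exactly. Their poses are not given: they have to be found in the camera images.
- loose_nut (a joint): the wing nut that has to be run down: rad it still has to turn; 0 = seated on the clamping bar (a hard stop). It grows counter-clockwise seen from above and falls as the nut is turned clockwise. It stays where it is left; a push of about 2 N on a wing turns it. The nut sinks 1.5 mm per rad. At the start it stands 5 to 9 rad (0.8 to 1.4 turns) from its seat, so it is the higher of the two nuts (by 8 to 13 mm).
- loose_nut_wings (a point): point on the upright axis of the loose wing nut, half-way up its wings; it turns and sinks with the nut. Its x axis runs along the two wings, z up. The two upright wings reach 38 mm from the axis and are 9 mm thick and 24 mm high (12 mm above and below this point), rounded at the ends; the hub (radius 12 mm) ends 6 mm below this point. A threaded post of radius 4 mm runs through the nut; its top is 106 mm above the worktop. Seated, this point is 78 mm above the worktop.
- tight_nut_wings (a point): the same point of the second, equal wing nut, at the other end of the clamping bar, 132 mm away; it is already seated and is to stay as it is. Note: cupboards hang over the rear half of the worktop, about half a metre up; keep the wrist low and near when swinging across.
- tight_nut (a joint): rad that the second nut is unscrewed: 0 = tight, grows counter-clockwise from above. It is stiff (about 10 N on a wing turns it).
- press: steel terrine press, fixed to the worktop; origin at the centre of its underside, y along its length, z up. Foot 74 x 164 mm and 12 high; in its middle a closed box 72 x 94 mm, lid at 54 mm; over the lid lies a clamping bar 28 mm wide and 160 mm long (along y), top at 62 mm, with a wooden knob of 30 mm diameter in the middle up to 104 mm. The posts with the wing nuts stand at y = +66 and -66 mm; which end has the loose nut varies.
- garlic: bystander: a garlic bulb, 60 mm wide, 58 high; origin at the centre of its underside
- tin_tuna: bystander: a low round food tin, 87 mm wide, 40 high; origin at the centre of its underside
- spice_a: bystander: a spice jar, 45 mm wide, 106 high; origin at the centre of its underside
- salt_shaker: bystander: a salt shaker, 44 mm wide, 90 high; origin at the centre of its underside
- jam_jar: bystander: a jam jar, 72 mm wide, 102 high; origin at the centre of its underside

How it is judged:
By the outcome, as a careful person would: the job done as asked, in the order asked, and still so for the second after the job is handed in, with the robot touching nothing.
It also fails if it takes over 64 s, if anything falls off the work surface, if the arm or the gripper's body presses on something with over 40 N, if the wrist force passes 120 N, or if a joint passes its speed limit or range.

## Working session

There is one attempt and no reset: what is moved stays moved. The work goes in short steps, each a Python script; the robot and the scene stay as the last script left them, time stands still between calls to the robot, and variables do not carry over. Pictures are saved under pics/ and viewed, at most 10 in all, crops included, and the job is handed in when it is done.

```bash
mkdir -p pics
python3 - <<'E'
from rig import *
import cv2,numpy as np
for n in("scene","top"):
    p,d=camera(n); cv2.imwrite(f"pics/{n}0.png",p[...,::-1]); np.savez(f"pics/{n}0.npz",p=p,d=d)
    c=camera_params(n); print(n,np.round(c["K"],1).tolist(),np.round(c["position"],3),np.round(c["rotation"],3).tolist())
E
```

```text
scene [[507.6, 0.0, 317.9], [0.0, 507.6, 251.1], [0.0, 0.0, 1.0]] [ 0.166 -0.437  0.669] [[0.794, -0.421, 0.437], [-0.607, -0.531, 0.591], [-0.017, -0.735, -0.678]]
top [[577.6, 0.0, 317.8], [0.0, 577.6, 242.1], [0.0, 0.0, 1.0]] [0.349 0.045 1.177] [[0.022, -0.986, 0.164], [-1.0, -0.019, 0.016], [-0.012, -0.164, -0.986]]
```

View pics/scene0.png

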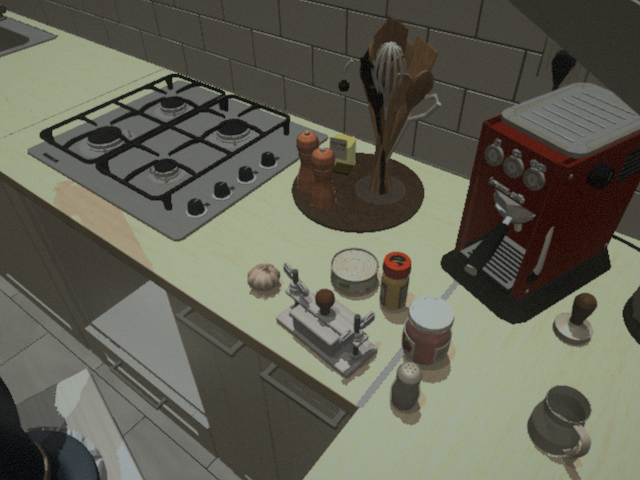

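View pics/top0.png

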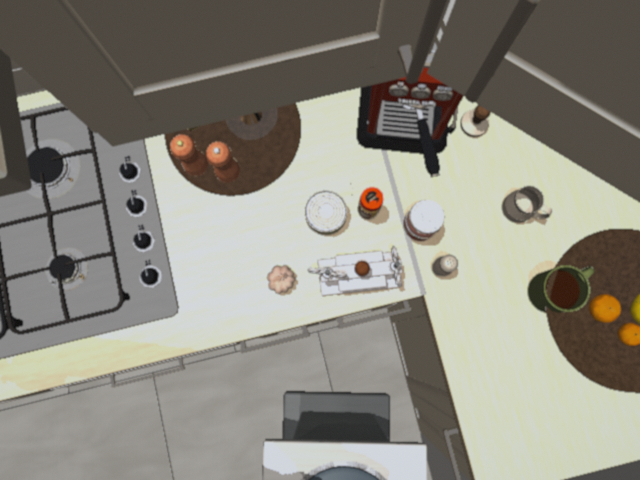

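The press is at about (360,272) in top and (328,322) in scene. The higher nut looks like the left one, (327,270) in top and (291,280) in scene. Next I'll measure it from depth, with a zoomed crop.

```bash
cat > h.py <<'E'
from rig import *
import cv2,numpy as np
def cloud(n,d):
    c=camera_params(n);K=c["K"];v,u=np.mgrid[:480,:640]
    P=np.stack([(u-K[0][2])/K[0][0]*d,(v-K[1][2])/K[1][1]*d,d],-1)
    P=P@np.array(c["rotation"]).T+np.array(c["position"]); P[d<=0]=np.nan; return P
def proj(n,p):
    c=camera_params(n);q=np.array(c["K"])@(np.array(c["rotation"]).T@(np.array(p)-c["position"]));return q[:2]/q[2]
E
python3 - <<'E'
from h import *
ims=[]
for n,(a,b,x,y) in dict(scene=(240,380,260,400),top=(220,310,260,470)).items():
    z=np.load(f"pics/{n}0.npz");P=cloud(n,z["d"])
    m=z["p"][a:b,x:y,::-1]; ims.append(cv2.resize(m,(800,int(800/m.shape[1]*m.shape[0])) if n=="top" else (560,560),interpolation=cv2.INTER_CUBIC))
    # press region clusters above z
    for lo,hi in((.066,.12),(.055,.066),(.008,.016)):
        M=((P[...,2]>lo)&(P[...,2]<hi)).astype(np.uint8);M[:a]=0;M[b:]=0;M[:,:x]=0;M[:,y:]=0
        k,l,s,c=cv2.connectedComponentsWithStats(M)
        for i in range(1,k):
            if s[i,4]>8:
                Q=P[l==i];print(n,lo,s[i].tolist(),np.round(Q.mean(0),3),np.round(Q.min(0),3),np.round(Q.max(0),3))
cv2.imwrite("pics/c1.png",ims[0]);cv2.imwrite("pics/c2.png",ims[1])
E
```

```text
scene 0.066 [381, 252, 19, 36, 574] [ 0.602 -0.044  0.094] [ 0.591 -0.062  0.066] [ 0.632 -0.02   0.108]
scene 0.066 [283, 263, 25, 35, 380] [0.469 0.037 0.088] [0.461 0.003 0.069] [0.48  0.076 0.106]
scene 0.066 [315, 289, 19, 25, 362] [ 0.477 -0.03   0.095] [ 0.466 -0.04   0.066] [ 0.494 -0.011  0.107]
scene 0.066 [338, 312, 36, 35, 503] [ 0.487 -0.093  0.082] [ 0.452 -0.102  0.066] [ 0.526 -0.081  0.107]
scene 0.066 [396, 366, 4, 14, 47] [ 0.483 -0.184  0.078] [ 0.479 -0.191  0.068] [ 0.492 -0.177  0.084]
scene 0.055 [381, 280, 19, 13, 95] [ 0.597 -0.049  0.061] [ 0.591 -0.063  0.055] [ 0.607 -0.031  0.066]
scene 0.055 [285, 288, 69, 48, 890] [ 0.476 -0.022  0.061] [ 0.457 -0.076  0.055] [0.5   0.053 0.066]
scene 0.055 [348, 332, 20, 16, 135] [ 0.486 -0.1    0.061] [ 0.475 -0.106  0.055] [ 0.503 -0.089  0.066]
scene 0.008 [331, 278, 45, 16, 142] [0.58  0.019 0.012] [0.559 0.002 0.008] [0.622 0.062 0.016]
scene 0.008 [262, 289, 10, 3, 15] [0.457 0.111 0.013] [0.448 0.107 0.01 ] [0.465 0.113 0.016]
scene 0.008 [379, 299, 21, 13, 67] [ 0.598 -0.051  0.012] [ 0.591 -0.065  0.008] [ 0.
[... 1216 characters left out ...]
0.059]
top 0.055 [396, 260, 6, 14, 36] [ 0.49  -0.097  0.061] [ 0.477 -0.101  0.056] [ 0.503 -0.09   0.066]
top 0.055 [375, 279, 6, 5, 9] [ 0.46  -0.055  0.056] [ 0.457 -0.06   0.055] [ 0.464 -0.05   0.06 ]
top 0.055 [356, 284, 5, 5, 9] [ 0.45  -0.017  0.057] [ 0.446 -0.021  0.055] [ 0.454 -0.013  0.06 ]
top 0.055 [363, 285, 9, 4, 13] [ 0.449 -0.034  0.056] [ 0.447 -0.042  0.055] [ 0.453 -0.027  0.059]
top 0.008 [382, 252, 10, 9, 65] [ 0.516 -0.078  0.011] [ 0.508 -0.086  0.008] [ 0.525 -0.068  0.015]
top 0.008 [317, 258, 19, 11, 138] [0.5   0.045 0.012] [0.489 0.027 0.008] [0.511 0.064 0.016]
top 0.008 [319, 275, 83, 21, 440] [ 0.453 -0.01   0.012] [ 0.435 -0.107  0.008] [0.478 0.059 0.016]
```

View pics/c1.png

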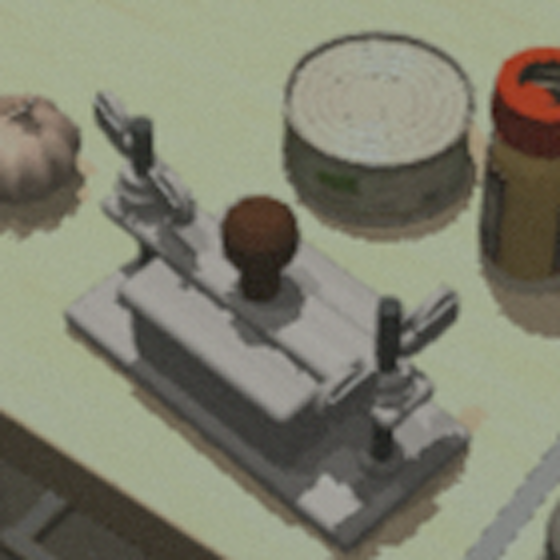

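View pics/c2.png

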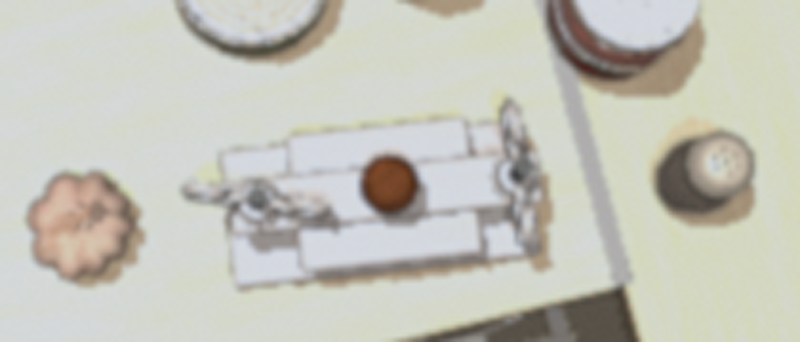

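Run:
```python
from h import *
for n in("scene","top"):
    z=np.load(f"pics/{n}0.npz");P=cloud(n,z["d"])
    for nm,c in dict(L=(.471,.044),R=(.488,-.0865)).items():
        r=np.hypot(P[...,0]-c[0],P[...,1]-c[1])
        Q=P[(r<.042)&(P[...,2]>.068)]; rr=np.hypot(*(Q[:,:2]-c).T)
        W=Q[(rr>.018)]; t=Q[(Q[:,2]>.1)&(rr<.012)]
        w=W[:,:2]-W[:,:2].mean(0); e=np.linalg.svd(w,full_matrices=False)[2][0]; s=w@e
        print(n,nm,"post",np.round(t.mean(0),4),len(t),"wing ang",np.round(np.degrees(np.arctan2(e[1],e[0])),1),"mid",np.round(W[:,:2].mean(0)+e*(s.min()+s.max())/2,4),"z pct",np.round(np.percentile(W[:,2],[5,50,90,97]),3))
c=np.array([.471,.044])
for a in range(0,360,30):
    f=np.radians(a);y=np.array([np.cos(f),np.sin(f),0]);Z=np.array([0,0,-1.]);R=np.c_[np.cross(y,Z),y,Z]
    q=inverse_kinematics([.471,.044,.2],R); print(a,None if q is None else np.round(q,2))
s=sense();print(s["time_s"],np.round(s["tcp_rot"],2).tolist())
```

```text
scene L post [0.4717 0.0397 0.104 ] 32 wing ang 83.3 mid [0.4701 0.0393] z pct [0.081 0.092 0.097 0.098]
scene R post [ 0.4883 -0.0909  0.104 ] 38 wing ang -173.3 mid [ 0.4889 -0.0925] z pct [0.072 0.083 0.088 0.089]
top L post [0.4716 0.0439 0.1052] 21 wing ang 82.9 mid [0.4713 0.0445] z pct [0.085 0.094 0.098 0.1  ]
top R post [ 0.4884 -0.0868  0.105 ] 21 wing ang -172.6 mid [ 0.4879 -0.0861] z pct [0.076 0.085 0.089 0.09 ]
0 [-0.67  0.22  0.57  2.09 -0.15  0.87 -0.01]
30 [-0.61  0.21  0.5   2.08 -0.13  0.87  0.49]
60 [-0.56  0.21  0.44  2.08 -0.12  0.87  0.99]
90 [-0.51  0.21  0.38  2.08 -0.1   0.87  1.5 ]
120 [-0.47  0.21  0.33  2.08 -0.09  0.87  2.  ]
150 [-0.36  0.2   0.21  2.07 -0.05  0.87  2.49]
180 [ 0.75  0.44 -1.17  2.02  0.48  1.    2.49]
210 [-1.09  0.35  1.13  2.1  -0.4   0.92 -2.35]
240 [-1.09  0.35  1.13  2.1  -0.4   0.92 -1.83]
270 [-0.87  0.25  0.82  2.1  -0.24  0.88 -1.49]
300 [-0.79  0.24  0.71  2.09 -0.2   0.88 -1.01]
330 [-0.72  0.23  0.63  2.09 -0.17  0.88 -0.51]
0.1 [[-0.96, 0.28, -0.0], [0.28, 0.96, -0.0], [-0.0, -0.0, -1.0]]
```

The left nut is the loose one: its wing tops sit about 9–10 mm higher, so about 6.5 rad remain. Its axis is near (0.4715, 0.0425) and the wings lie at 83°. The posts measure 131.8 mm apart and 105 mm high, which matches the data given. I'll straddle the nut with the fingers set wide (44 mm, clear of hub and post) and turn joint 7, so each fingertip pushes one wing.

```bash
cat >> h.py <<'E'
C=np.array([.4715,.0425])
def R_(deg):
    f=np.radians(deg);y=np.array([np.cos(f),np.sin(f),0]);Z=np.array([0,0,-1.]);return np.c_[np.cross(y,Z),y,Z]
def rep(t=""):
    s=sense();print(t,"t",round(s["time_s"],2),"p",np.round(s["position"],4),"F",np.round(s["wrist_force"],1),"T",np.round(s["ft_torque"],2),"j7",round(s["joint_pos"][6],3),"gap",round(s["finger_gap"],4));return s
E
python3 - <<'E'
from h import *
command_gripper(.044); rep("grip")
movep([*C,.20],R_(125)); rep("above")
print(move_l([*C,.097],feed=.08,until_force=6)); rep("down")
p,d=camera("scene");cv2.imwrite("pics/d1.png",cv2.resize(p[180:380,220:440,::-1],None,fx=2.7,fy=2.7))
E
```

```text
grip t 0.58 p [0.1896 0.6478 0.2563] F [-0.5  0.1  0.1] T [-0.   -0.01  0.01] j7 -0.082 gap 0.0444
above t 2.97 p [0.4717 0.0433 0.2001] F [ 0.4 -0.3  0.2] T [ 0.02 -0.01  0.03] j7 2.09 gap 0.044
False
down t 4.41 p [0.4716 0.0425 0.0973] F [ 0.2 -0.3 -0.1] T [ 0.01 -0.   -0.04] j7 2.17 gap 0.0439
```

View pics/d1.png

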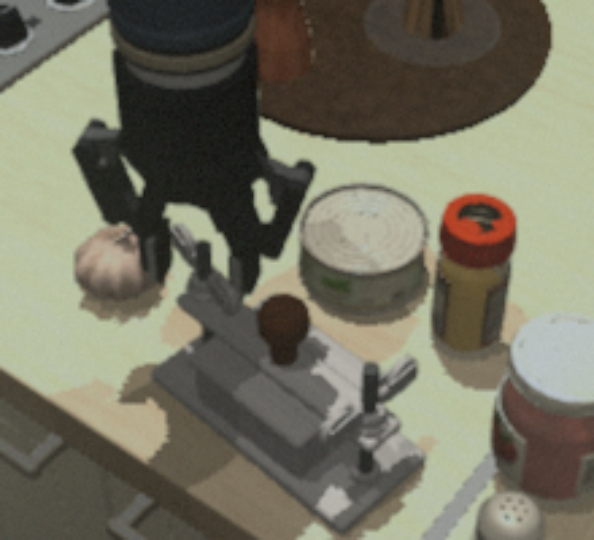

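The fingers straddle the nut with no contact. The left finger is at (155,260) and the right finger at (245,275), behind the right wing, both on the counter-clockwise side of their wings. The outer links come close to the knob at (283,320), so I'll narrow the opening to 36 mm. Then I'll turn in small steps and watch the moment.

```bash
cat >> h.py <<'E'
def turn(j7_end,step=.2,tmax=1.0,fmax=12,verbose=3):
    q=np.array(sense()["joint_pos"]);i=0
    while q[6]>j7_end+1e-3:
        q[6]=max(j7_end,q[6]-step);move_joints(list(q));s=sense();i+=1
        F=np.linalg.norm(s["wrist_force"]);T=s["ft_torque"][2]
        if i%verbose==0: rep()
        if F>fmax or abs(T)>tmax or s["joint_pos"][6]-q[6]>.06: rep("STOP");return True
    return False
def dj7(d):
    q=np.array(sense()["joint_pos"]);q[6]+=d;move_joints(list(q))
E
python3 - <<'E'
from h import *
dj7(.25);command_gripper(.036);rep()
print(turn(1.0,step=.15,tmax=.6,verbose=1))
E
```

```text
t 5.06 p [0.4716 0.0426 0.0974] F [-0.6  0.2 -0.1] T [-0.03  0.04 -0.03] j7 2.419 gap 0.0357
 t 5.33 p [0.4717 0.0426 0.0975] F [0.4 1.  1.3] T [ 0.03 -0.11  0.01] j7 2.271 gap 0.0358
 t 5.59 p [0.4724 0.0427 0.0976] F [ 2.6 -0.8 -1.2] T [ 0.13 -0.47  0.11] j7 2.123 gap 0.0361
 t 5.86 p [0.4722 0.0426 0.0976] F [ 3.5  0.6 -1.1] T [ 0.14 -0.6   0.09] j7 1.974 gap 0.036
 t 6.12 p [0.4718 0.0425 0.0975] F [ 3.3 -0.4 -0.3] T [-0.01 -0.51  0.04] j7 1.825 gap 0.036
 t 6.39 p [0.4715 0.0424 0.0974] F [ 1.8  0.4 -0.5] T [-0.05 -0.42  0.1 ] j7 1.675 gap 0.0359
 t 6.66 p [0.4714 0.0424 0.0974] F [ 1.3 -0.6  0.3] T [-0.2  -0.36  0.02] j7 1.525 gap 0.0364
 t 6.92 p [0.4713 0.0424 0.0973] F [ 0.9 -0.2 -0.1] T [-0.21 -0.3   0.02] j7 1.375 gap 0.036
 t 7.19 p [0.4712 0.0425 0.0973] F [ 1.7 -0.6  0.3] T [-0.22 -0.32  0.04] j7 1.225 gap 0.0359
 t 7.46 p [0.4712 0.0425 0.0973] F [ 0.6 -0.8  0.7] T [-0.26 -0.22  0.01] j7 1.075 gap 0.036
 t 7.71 p [0.4714 0.0425 0.0973] F [ 1.1 -2.1 -0.5] T [-0.42 -0.22  0.02] j7 1.005 gap 0.036
False
```

Run:
```python
from h import *
print(turn(-2.45,step=.25,tmax=.6))
rep()
```

```text
t 8.75 p [0.471  0.0425 0.0972] F [ 0.6 -1.9  0.3] T [-0.36 -0.03  0.  ] j7 0.26 gap 0.0362
 t 9.8 p [0.472  0.043  0.0975] F [ 2.4  2.2 -1.1] T [ 0.4  -0.42  0.06] j7 -0.49 gap 0.0359
 t 10.85 p [0.4714 0.0422 0.0974] F [ 2.8 -0.6 -0.5] T [-0.   -0.49  0.04] j7 -1.24 gap 0.0357
 t 11.9 p [0.471  0.0423 0.0972] F [ 1.4 -0.7  0. ] T [-0.3  -0.24  0.05] j7 -1.99 gap 0.0358
False
 t 12.57 p [0.4709 0.0425 0.0972] F [ 0.7 -0.2 -0.1] T [-0.3  -0.14  0.04] j7 -2.444 gap 0.0358
```

```bash
cat >> h.py <<'E'
def restroke(back=.15):
    dj7(back); move_l([*C,.15]); dj7(np.pi); r=move_l([*C,.097],feed=.1,until_force=6); rep("re-entered, hit=%s"%r); return r
E
python3 - <<'E'
from h import *
if not restroke(): print(turn(-2.45,step=.2,tmax=.6,verbose=2)); rep()
p,d=camera("scene");cv2.imwrite("pics/e1.png",cv2.resize(p[180:380,220:440,::-1],None,fx=2.7,fy=2.7))
E
```

```text
re-entered, hit=False t 16.67 p [0.4718 0.0425 0.0972] F [0.5 0.4 0.2] T [-0.04  0.03 -0.  ] j7 0.849 gap 0.0357
 t 17.28 p [0.4721 0.0423 0.0975] F [ 0.3 -2.   0.1] T [-0.35 -0.1   0.03] j7 0.454 gap 0.0361
 t 17.9 p [0.4717 0.0427 0.0972] F [-0.9 -0.7  0.3] T [-0.25 -0.    0.01] j7 0.055 gap 0.036
 t 18.52 p [0.4719 0.0428 0.0973] F [-0.1  0.3 -0.6] T [ 0.17 -0.1   0.01] j7 -0.344 gap 0.0363
STOP t 18.82 p [0.4723 0.0431 0.0973] F [ 2.5  1.  -2.2] T [ 0.22 -0.45  1.63] j7 -0.542 gap 0.0361
True
 t 18.82 p [0.4723 0.0431 0.0973] F [ 2.5  1.  -2.2] T [ 0.22 -0.45  1.63] j7 -0.542 gap 0.0361
```

View pics/e1.png

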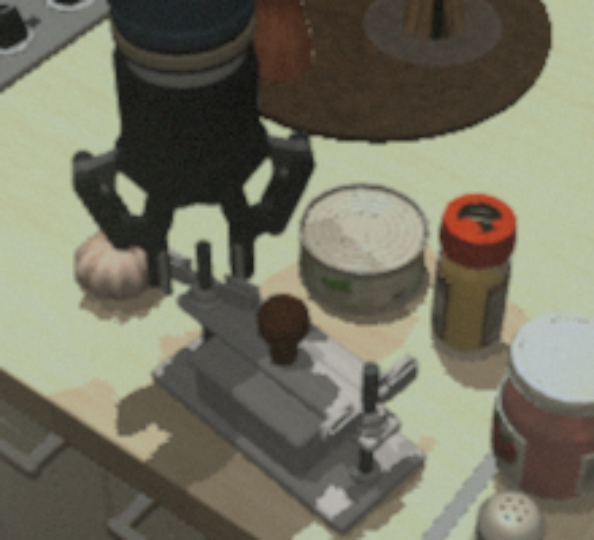

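The moment jumped to 1.63 N·m as an almost pure couple, and the picture shows the nut low, with its wings at the height of the hub. It looks seated. I'll back off, lift away and check the height.

Run:
```python
from h import *
dj7(.2);move_l([*C,.15]);rep();movep([.38,.30,.24],R_(0));rep()
for n in("scene","top"):
    p,d=camera(n);P=cloud(n,d)
    for nm,c in dict(L=(.4715,.0435),R=(.488,-.0865)).items():
        r=np.hypot(P[...,0]-c[0],P[...,1]-c[1]);W=P[(r<.042)&(r>.018)&(P[...,2]>.068)]
        w=W[:,:2]-W[:,:2].mean(0);e=np.linalg.svd(w,full_matrices=False)[2][0]
        print(n,nm,np.round(np.percentile(W[:,2],[50,90,97]),4),np.degrees(np.arctan2(e[1],e[0])).round(1))
    if n=="scene":cv2.imwrite("pics/f1.png",cv2.resize(p[180:380,220:440,::-1],None,fx=2.7,fy=2.7))
```

```text
t 19.69 p [0.4711 0.0424 0.1498] F [ 0.4  0.1 -0.2] T [-0.06 -0.01 -0.02] j7 -0.385 gap 0.0363
 t 20.8 p [0.3806 0.2983 0.2392] F [ 0.2  0.1 -0.5] T [-0.04 -0.03  0.01] j7 -0.716 gap 0.0362
scene L [0.0821 0.0875 0.0886] -65.2
scene R [0.0832 0.0882 0.0893] -173.4
top L [0.0857 0.0901 0.0912] 114.5
top R [0.0852 0.0888 0.0905] -172.8
```

View pics/f1.png

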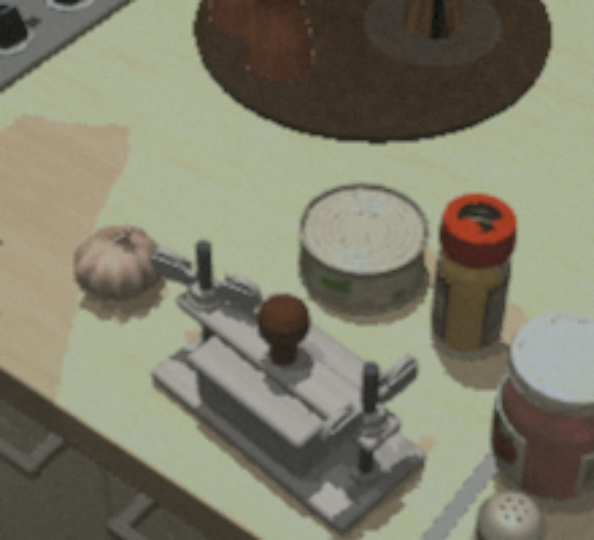

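The nut at (203,280) is now level with the tight one: wing tops are within 1 mm of each other in both views. The wings lie at 114.5°, which means 5.7 rad turned. The tight nut's angle is unchanged, the things around it stand where they were, and the hand is clear.

```bash
python3 -c "
from rig import *
print(finish_job())"
```

```text
the job is handed in; nothing more can be done
None
```

The loose wing nut is run down to its hard stop on the clamping bar, level with the tight nut to within 1 mm; the tight nut did not turn, the hand is clear, and the job was handed in at about 21 s.

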